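# Unbar the shaft rack and load a collared shaft into the V-blocks

### The arm

A 6-joint arm with a two-finger parallel gripper is mounted at the origin on the work surface. World frame = base frame: x ahead of the robot, y to its left, z up, the work surface at z = 0. Lengths are in m, angles in rad, forces in N, time in s.
With the tool pointing down it reaches from about 0.3 to 0.75 m from the base axis. Payload 8.5 kg.
Tool frame: the origin (TCP) lies at the very end of the fingers, on their centre line; the grasp point (between the pads) lies 19 mm behind it; z points along the fingers, y is the direction in which the jaws open and shut (so a half turn about z gives the same grasp; the last joint's range is limited). The gripper opens to 85 mm and grips with 20 to 120 N. Pads are 22 mm wide; open, the fingers measure 114 mm over their backs; the gripper's body (76 mm by 85 mm) begins 54 mm behind the grasp point. The pads swing forward as they close: fully open they stand 13 mm farther back than shut.
Start: joints at [1.041, 0.381, 1.297, -0, 1.464, -0.215], TCP at [0.17, 0.523, 0.231] pointing down, gripper open.
Joint ranges: [-3.11, 3.11], [-0.89, 2.33], [0.22, 2.48], [-1.42, 4.56], [0.17, 2.85], [-2.88, 2.88]. Speed limits (rad/s): [2.39, 2.39, 3.14, 3.14, 3.14, 3.14].

### API

Orientations are given as a 3x3 rotation matrix whose columns are the frame's x, y, z axes.
In Python, from bench import * gives the robot as it stands.
- The arm moves only by the tool servo_tool, never from a script. Its argument "steps" is a list of rows, each an object with "offset": the shift along the tool's x, y, z in mm, a list of three; "turn": the turn about the tool's z in degrees; "claw": the closure, from 0 (fully open) to 1 (shut). In form: [{"offset": [dx, dy, dz], "turn": turn, "claw": claw}, ...]. A call has 1 to 20 rows; each row shifts and turns the commanded pose from where the row before left it, along the tool's axes as they then stand; what a row does not reach is not made up. A row lasts 1/8 s, in which the tool goes at most 62.5 mm and 10.7 degrees, less where a joint would pass 70% of its speed; a pose out of reach is approached as far as the arm can. A call is refused whole if a number of a shift passes 62.5 or a number of a turn 10.7, either way. A call with a gripper value outside its range is refused whole. The fingers move at their own pace and stop on an object; "newtons" is the grip in N (left out, the last holds). Time passes only in rows, so rows that do not move let the fingers close. It gives the time, the measured TCP pose, the force and the opening at its end, in the units of the state.
- observe(): the state, without advancing time (a new reading comes with each control period).
- capture(name): name is "scene" or "top" or "wrist"; returns a dict with "img" (384x512x3 uint8, red, green, blue), "vfov" (degrees; the focal length in pixels is half the picture's height over the tangent of half this angle, whatever the lens; pixels are square), "cx", "cy" (the principal point, pixels), "world_from_camera" (4x4, takes a point from camera to world coordinates). Camera axes: x right, y up, looking along -z (the intrinsics and any distortion apply to the point x, -y, -z); pixel columns grow to the right and rows downward; lengths in m; the calibration is good to about 2 mm. The wrist camera is an equidistant fisheye: a pixel r from the principal point sees the ray r / f radians off the axis. A picture is of the moment at which its call begins. There is no depth.
- job_done(): hands the job in, once; it reports no verdict.
Trained networks look in a picture, given as the dict that the camera call returned (one of the last four; its "shot" number tells which), for a name from the list of things; names that differ only in an ending like _2 or _b are one class to them, and where a whole thing is asked for, a point or a joint stands for the part that bears it (a point fixed in the world has none). Each returns a list of dicts, best first, with "conf" (0 to 1); they miss things now and then, are a little off and sometimes report something else, mostly with a low value. They report only what shows in the picture. A call takes as long as a camera call. They do not tell look-alikes from the thing itself.
- masks_of(query, picture): "region" (384x512 bool, what is visible of it) and "rect" ([left, top, right, bottom] in pixels, round what is visible of it).
- spot_point(query, picture): "xy" ([column, row] in pixels: a listed point, or the origin of a listed thing).
The state is a dict: "time": time; "qpos": joint angles; "dq": joint speeds; "tau": joint torques, N m; "position": TCP position; "eef_rot": TCP orientation; "contact_force": force on the tool from outside, world axes, zero at the start; "torque": the same for the moment, N m; "gripper_width": opening from 0.0 (shut) to 1.0 (fully open).
Only numpy, scipy, OpenCV 4.12 (cv2) and the standard library are available. Lean on these libraries where they do the work, as an engineer would, in place of code of your own. Each camera call takes 0.05 s, during which the arm holds its last target.

### The job

Lift the keeper bar up out of its two open brackets on the green shaft rack and lay it across the two wooden battens of the plywood set-up board. Then take the shaft with the collar out of the rack and lay it in the pair of V-blocks on the same board, about centred so that it rests in both blocks with its collar overhanging. Leave the plain shaft where it lies in the rack.

Things in the scene. Friction and masses are not known exactly. Their poses are not given: they have to be found in the camera images.
- keeper: Dark square bar, 16 x 16 x 310 mm, 26 mm square heads at its ends, about 0.25 kg. Origin at its middle; own y along it. Starts loose and level, origin 71 mm above the table, in two upward-open brackets (24 mm slots, cheeks to 85 mm above the table) 135 mm either side of its middle; out once raised 30 mm. Crosses 3 mm above both shafts' middles; its own middle is free to grip.
- collar_shaft: Aluminium shaft, 24 mm dia, 190 mm long, with a 40 mm dia, 12 mm thick collar at its +x end; about 0.27 kg. Origin on its axis at mid-length, own x along it. Starts under the bar, square to it, 60 mm to one side of the bar's middle, axis 48 mm above the table, in two rack V-blocks (tops at 53 mm, 66 mm gap between them at mid-length; nearest bracket 75 mm beside it).
- plain_shaft: Aluminium shaft, 24 mm dia, 190 mm long, no collar. Origin on its axis at mid-length, own x along it. Lies beside the collared shaft, 120 mm from it, in the rack's other V-blocks, axis 48 mm above the table. Stays there.
- board: Fixed plywood, 340 (x) x 240 (y) x 12 mm; origin: centre of underside, on the table. V-blocks (24 mm in x, 56 in y, tops at z 57, mouth 44) at x -45 and +45, y +65 mm: a seated shaft lies along own x, axis at y +65, z 52. Wooden battens (30 mm in x, 90 in y, tops at z 36) at x -100 and +100, y -70 mm: the bar goes across both, along own x, its centre at y -70, z 44.
Things that resemble listed ones, but are neither listed nor needed, are in the scene too. Leave any purple or turquoise look-alike of the plain_shaft alone.

How it is judged:
On the way, in this order (a step that is already met when the one before it is completed fails the run):
1. the keeper bar is lifted out of both brackets while both shafts still lie in the rack (height (world z) of keeper above 0.098 m and angle between keeper's own y axis and vertical between 1.22 and 1.92 rad and distance of each of collar_shaft, plain_shaft from where it was at the start of the episode below 0.03 m), for 0.1 s.
2. the keeper bar lies across both battens, let go, with the collared shaft still in the rack (x of keeper in the frame of board between -0.04 and 0.04 m and y of keeper in the frame of board between -0.1 and -0.04 m and z of keeper in the frame of board between 0.038 and 0.05 m and angle between the y axis of keeper and the x axis of board, either way round below 0.26 rad and linear speed of keeper below 0.02 m/s and contact force between keeper and the fingers below 0.1 N and distance of collar_shaft from where it was at the start of the episode below 0.03 m), for 0.2 s.
At the end, for the whole second after the job is handed in: Keeper at rest across both battens (middle within 40 mm along, 30 mm across, 6 mm in height, 15 degrees); collared shaft at rest in both V-blocks of the board (25 mm along, 10 mm across, 6 mm in height, 8 degrees; collar at either end); plain shaft at rest within 25 mm of its start (x of keeper in the frame of board between -0.04 and 0.04 m and y of keeper in the frame of board between -0.1 and -0.04 m and z of keeper in the frame of board between 0.038 and 0.05 m and angle between the y axis of keeper and the x axis of board, either way round below 0.26 rad and linear speed of each of keeper, collar_shaft, plain_shaft below 0.02 m/s and x of collar_shaft in the frame of board between -0.025 and 0.025 m and y of collar_shaft in the frame of board between 0.055 and 0.075 m and z of collar_shaft in the frame of board between 0.046 and 0.058 m and angle between the x axis of collar_shaft and the x axis of board, either way round below 0.14 rad and distance of plain_shaft from where it was at the start of the episode below 0.025 m); the robot touches nothing.
It fails at once if the plain shaft is taken or knocked out of the rack (distance of plain_shaft from where it was at the start of the episode above 0.05 m).
It also fails if it takes over 66 s, if anything falls off the work surface, if the arm or the gripper's body presses on something with over 40 N, if the wrist force passes 120 N, or if a joint passes its speed limit or range.

## Working session

There is one attempt and no reset: what is moved stays moved. The work goes in short steps, Python scripts to look and compute and a tool call to move; the robot and the scene stay as the last step left them, time stands still between calls to the robot, and variables do not carry over. Pictures are saved under pics/ and viewed, and the job is handed in when it is done.

Besides the shell and the picture viewer there is one more tool, called after "Emit:" as name(argument=value, ...) on one line, values as JSON. servo_tool: Moves the arm, as the interface text tells. Its arguments: {"type":"object","properties":{"steps":{"type":"array"},"newtons":{"type":"number"}},"required":["steps"]}

```bash
mkdir -p pics
cat > h.py <<'E'
from bench import *
import numpy as np, cv2
def save(p,n): cv2.imwrite('pics/'+n+'.png',cv2.cvtColor(p['img'],cv2.COLOR_RGB2BGR))
def f(p): return 192/np.tan(np.radians(p['vfov'])/2)
def ray(p,uv,fish=False):
    F=f(p); a=(uv[0]-p['cx'])/F; b=(uv[1]-p['cy'])/F
    if fish:
        r=np.hypot(a,b); s=np.sin(r)/r if r>1e-9 else 1; d=np.array([a*s,-b*s,-np.cos(r)])
    else: d=np.array([a,-b,-1.])
    T=np.array(p['world_from_camera']); return T[:3,3],T[:3,:3]@d
def onz(p,uv,z,fish=False):
    o,d=ray(p,uv,fish); return o+d*(z-o[2])/d[2]
def proj(p,X,fish=False):
    T=np.array(p['world_from_camera']); c=T[:3,:3].T@(np.asarray(X)-T[:3,3]); x,y,z=c[0],-c[1],-c[2]; F=f(p)
    if fish:
        r=np.hypot(x,y); t=np.arctan2(r,z); return p['cx']+F*t*x/r,p['cy']+F*t*y/r
    return p['cx']+F*x/z,p['cy']+F*y/z
E
python3 - <<'E'
from h import *
s=observe(); print(s['time'],s['position'],np.round(s['eef_rot'],3).tolist(),s['gripper_width'],s['contact_force'])
for n,z in (('scene',0),('top',0)):
    p=capture(n); save(p,n+'0'); print(n,p['vfov'],p['cx'],p['cy'],np.round(p['world_from_camera'],3).tolist(), [k for k in p])
    for q,z in (('keeper',.071),('collar_shaft',.048),('plain_shaft',.048),('board',0)):
        for r in spot_point(q,p)[:3]: print(q,r['conf'],np.round(r['xy'],1),np.round(onz(p,r['xy'],z),4))
        for r in masks_of(q,p)[:3]: print('   mask',r['conf'],r['rect'],r['region'].sum())
E
```

```text
0.0 [0.17015909 0.52271927 0.23071101] [[-0.951, 0.31, -0.001], [0.31, 0.951, -0.001], [0.0, -0.001, -1.0]] 1.0015141964818925 [0.50614356 0.54172237 0.80390333]
scene 56.254544946282806 255.8859962753507 190.51945549833164 [[0.516, -0.556, 0.652, 1.094], [0.857, 0.329, -0.397, -0.246], [0.006, 0.763, 0.646, 0.653], [0.0, 0.0, 0.0, 1.0]] ['img', 'vfov', 'cx', 'cy', 'world_from_camera', 'shot']
keeper 0.88 [286.3 186.5] [0.533  0.1861 0.071 ]
   mask 0.91 [228.2, 166.3, 341.5, 207.5] 1023
   mask 0.35 [290.9, 163.3, 334.6, 214.1] 424
collar_shaft 0.7 [307.3 184.1] [0.5311 0.2571 0.048 ]
   mask 0.59 [289.3, 162.2, 331.5, 215.4] 541
plain_shaft 0.78 [265.6 193.4] [0.5066 0.1412 0.048 ]
plain_shaft 0.7 [404.4 208.7] [0.7302 0.4052 0.048 ]
plain_shaft 0.66 [249.9 159.5] [0.3558 0.1824 0.048 ]
   mask 0.84 [250.1, 168.7, 285.5, 220.8] 397
   mask 0.81 [223.2, 149.5, 280.6, 165.1] 455
   mask 0.66 [374.3, 193.6, 438.5, 223.0] 663
board 0.78 [153.8 289.1] [ 0.6022 -0.198   0.    ]
   mask 0.69 [60.0, 216.7, 241.2, 384.0] 16628
top 45.87867446385667 249.4263796011798 193.58145132731144 [[0.107, 0.974, -0.201, 0.265], [-0.994, 0.105, -0.023, 0.083], [-0.002, 0.203, 0.979, 1.256], [0.0, 0.0, 0.0, 1.0]] ['img', 'vfov', 'cx', 'cy', 'world_from_camera', 'shot']
keeper 0.74 [217.9 184.5] [0.5244 0.1981 0.071 ]
   mask 0.84 [161.0, 166.8, 275.5, 206.5] 939
collar_shaft 0.88 [196.4 183.4] [0.5262 0.2591 0.048 ]
   mask 0.9 [183.0, 147.0, 211.8, 213.8] 591
plain_shaft 0.86 [140.  118.4] [0.6956 0.4417 0.048 ]
plain_shaft 0.84 [124.3 261.8] [0.2954 0.4206 0.048 ]
plain_shaft 0.61 [240.2 193.9] [0.5099 0.1368 0.048 ]
   mask 0.93 [108.3, 108.6, 172.9, 130.7] 532
   mask 0.87 [92.8, 241.0, 153.8, 285.6] 594
   mask 0.78 [228.1, 161.9, 254.2, 228.4] 513
board 0.74 [361.3 179.1] [ 0.5992 -0.1988  0.    ]
   mask 0.58 [314.3, 120.4, 417.8, 246.0] 10114
   mask 0.48 [161.8, 169.2, 275.6, 205.5] 757
```

```bash
python3 -c "
import cv2
a=cv2.imread('pics/top0.png')[90:300,80:440];cv2.imwrite('pics/top0b.png',cv2.resize(a,None,fx=2.2,fy=2.2,interpolation=3))
a=cv2.imread('pics/scene0.png')[130:384,40:450];cv2.imwrite('pics/scene0b.png',cv2.resize(a,None,fx=1.9,fy=1.9,interpolation=3))"
```

```text
(no output)
```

View pics/top0b.png

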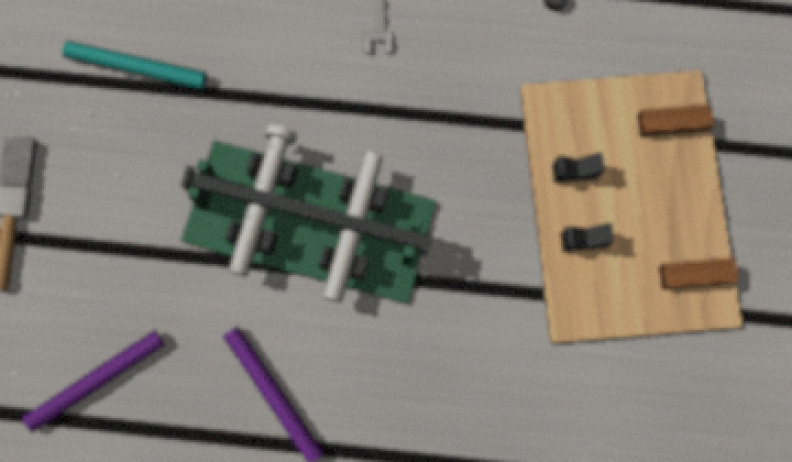

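View pics/scene0b.png

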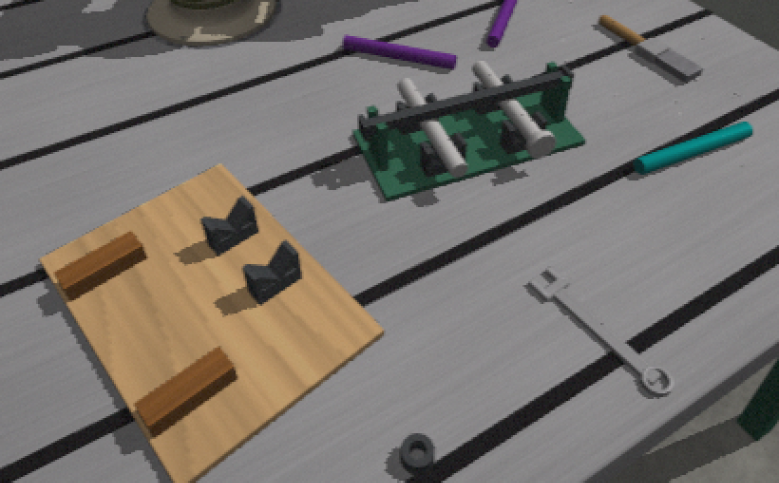

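The top view shows the rack on the left of the crop, with the bar running from (185,178) to (430,243). The collared shaft is the left one, with its collar at (278,132), and the plain shaft is to its right. On the board, the V-blocks are at about (580,165) and (588,237) and the battens at (675,120) and (698,272). Next I'll refine these poses.

```bash
cat > m.py <<'E'
from h import *
from scipy.optimize import least_squares
def axis_pts(p,reg):
    v,u=np.nonzero(reg); return np.c_[u,v].astype(float)
P={n:capture(n) for n in('top','scene')}
print(observe()['time'])
# keeper: model silhouette ends; use mask line fit
for n,p in P.items():
    for q,z in(('keeper',.071),('collar_shaft',.048),('plain_shaft',.048)):
        for r in masks_of(q,p)[:3]:
            x=axis_pts(p,r['region']); W=np.array([onz(p,a,z)[:2] for a in x])
            (cx,cy),(w,h),a=cv2.minAreaRect(W.astype(np.float32)*1000)
            l=cv2.fitLine(W.astype(np.float32),cv2.DIST_HUBER,0,1e-4,1e-4).ravel()
            print(n,q,round(r['conf'],2),'c',round(cx,1),round(cy,1),'size',round(w),round(h),'lineang',round(np.degrees(np.arctan2(l[1],l[0])),1),'lc',np.round(l[2:]*1000,1))
    hsv=cv2.cvtColor(p['img'],cv2.COLOR_RGB2HSV)
    m=((hsv[...,0]>8)&(hsv[...,0]<25)&(hsv[...,1]>70)&(hsv[...,2]>60)).astype(np.uint8)
    m=cv2.morphologyEx(m,cv2.MORPH_OPEN,np.ones((3,3)))
    k,lab,st,_=cv2.connectedComponentsWithStats(m); i=1+np.argmax(st[1:,4])
    c=max(cv2.findContours((lab==i).astype(np.uint8),0,2)[0],key=cv2.contourArea)
    W=np.array([onz(p,a,.012)[:2]*1000 for a in cv2.convexHull(c)[:,0].astype(float)],np.float32)
    print(n,'board',cv2.minAreaRect(W),st[i])
E
python3 m.py
```

```text
1.0
top keeper 0.7 c 523.1 196.0 size 313 29 lineang 80.4 lc [522.8 196.5]
top collar_shaft 0.81 c 535.4 251.5 size 39 196 lineang -9.8 lc [540.8 254.2]
top plain_shaft 0.83 c 515.7 136.9 size 25 191 lineang -9.3 lc [514.8 137.3]
top plain_shaft 0.8 c 695.0 438.9 size 189 23 lineang 82.7 lc [694.8 437.9]
top plain_shaft 0.71 c 293.3 425.8 size 25 186 lineang -49.9 lc [293.9 424.1]
top board ((589.354248046875, -209.49964904785156), (339.6653137207031, 247.4618377685547), 10.884017944335938) [ 317  122  101  124 9667]
scene keeper 0.67 c 517.8 198.2 size 326 46 lineang 81.3 lc [519.8 189.4]
scene collar_shaft 0.56 c 535.2 260.0 size 42 212 lineang -10.0 lc [560.1 250.9]
scene plain_shaft 0.91 c 724.3 413.4 size 199 37 lineang 84.7 lc [726.6 413. ]
scene plain_shaft 0.75 c 342.8 186.0 size 187 39 lineang 41.1 lc [344.4 187.9]
scene plain_shaft 0.62 c 511.1 137.8 size 25 203 lineang -9.1 lc [527.6 134.8]
scene board ((592.5389404296875, -206.98736572265625), (342.18951416015625, 239.1962127685547), 11.028675079345703) [   62   217   180   167 14951]
```

Emit:
servo_tool(steps=[{"offset":[-40,-18,0],"turn":0,"claw":0},{"offset":[-44,-20,0],"turn":0,"claw":0},{"offset":[-44,-20,0],"turn":0,"claw":0},{"offset":[-44,-20,0],"turn":0,"claw":0},{"offset":[-44,-20,0],"turn":0,"claw":0},{"offset":[-44,-20,0],"turn":0,"claw":0},{"offset":[-44,-20,0],"turn":0,"claw":0},{"offset":[-44,-20,0],"turn":0,"claw":0},{"offset":[-44,-20,0],"turn":0,"claw":0},{"offset":[-44,-19,0],"turn":0,"claw":0},{"offset":[0,0,0],"turn":10,"claw":0.2},{"offset":[0,0,0],"turn":10.5,"claw":0.4},{"offset":[0,0,0],"turn":10.5,"claw":0.4},{"offset":[0,0,0],"turn":10.5,"claw":0.4},{"offset":[0,0,0],"turn":10.5,"claw":0.4},{"offset":[0,0,0],"turn":10,"claw":0.4},{"offset":[0,0,0],"turn":10,"claw":0.4},{"offset":[0,0,0],"turn":10,"claw":0.4}])

```text
time: 3.55
position: [0.5239, 0.2006, 0.2313]
eef_rot: [[0.18, 0.984, -0.0], [0.984, -0.18, -0.0], [-0.0, -0.0, -1.0]]
contact_force: [0.5, -0.1, 0.5]
gripper_width: 0.605
```

Run:
```python
from h import *
s=observe(); R=np.array(s['eef_rot']);print(s['time'],s['position'],'yyaw',np.degrees(np.arctan2(R[1,1],R[0,1])),s['gripper_width'],np.round(R,3).tolist())
p=capture('wrist'); save(p,'w1')
for q,z in(('keeper',.071),('collar_shaft',.048),('plain_shaft',.048)):
    for r in masks_of(q,p)[:2]:
        v,u=np.nonzero(r['region']); W=np.array([onz(p,a,z,True)[:2] for a in np.c_[u,v]])
        (cx,cy),(w,h),a=cv2.minAreaRect(W.astype(np.float32)*1000)
        l=cv2.fitLine(W.astype(np.float32),cv2.DIST_HUBER,0,1e-4,1e-4).ravel()
        print(q,round(r['conf'],2),r['rect'],'c',round(cx,1),round(cy,1),'size',round(w),round(h),'lineang',round(np.degrees(np.arctan2(l[1],l[0])),1),'lc',np.round(l[2:]*1000,1))
```

```text
3.55 [0.52386551 0.20064932 0.2313229 ] yyaw -10.364219159397221 0.6048287654318457 [[0.18, 0.984, -0.0], [0.984, -0.18, -0.0], [-0.0, -0.0, -1.0]]
keeper 0.78 [235.1, 25.5, 264.1, 304.6] c 520.8 191.3 size 325 27 lineang 80.6 lc [523.8 208.9]
collar_shaft 0.59 [162.9, 101.3, 340.3, 133.3] c 533.2 255.5 size 37 198 lineang -9.2 lc [539.6 255.4]
plain_shaft 0.94 [63.9, 119.0, 131.8, 237.6] c 320.8 218.1 size 184 24 lineang 41.0 lc [328.2 224.7]
plain_shaft 0.83 [15.0, 2.2, 103.9, 72.2] c 315.0 422.5 size 22 185 lineang -49.7 lc [321.1 415.4]
```

View pics/w1.png

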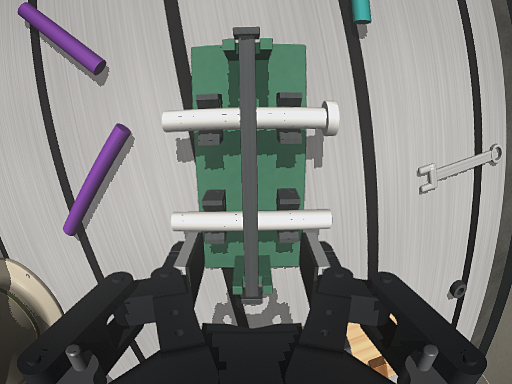

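The wrist view shows the bar running upright near column 250, from row 30 to 300. The collared shaft crosses it at row 118 and the plain one at row 220, and the tool is close to the bar's middle. I'll go down and grip.

Emit:
servo_tool(newtons=50, steps=[{"offset":[-4,-1,20],"turn":-0.5,"claw":0.4},{"offset":[0,0,40],"turn":0,"claw":0.4},{"offset":[0,0,40],"turn":0,"claw":0.4},{"offset":[0,0,35],"turn":0,"claw":0.4},{"offset":[0,0,25],"turn":0,"claw":0.4},{"offset":[0,0,15],"turn":0,"claw":0.4},{"offset":[0,0,2],"turn":0,"claw":0.4},{"offset":[0,0,0],"turn":0,"claw":0.6},{"offset":[0,0,0],"turn":0,"claw":0.8},{"offset":[0,0,0],"turn":0,"claw":1},{"offset":[0,0,0],"turn":0,"claw":1},{"offset":[0,0,0],"turn":0,"claw":1},{"offset":[0,0,0],"turn":0,"claw":1}])

```text
time: 5.38
position: [0.5224, 0.197, 0.0553]
eef_rot: [[0.165, 0.986, 0.001], [0.986, -0.165, 0.0], [0.0, 0.001, -1.0]]
contact_force: [-2.1, 0.0, 5.8]
gripper_width: 0.175
```

Emit:
servo_tool(steps=[{"offset":[0,0,-5],"turn":0,"claw":1},{"offset":[0,0,-15],"turn":0,"claw":1},{"offset":[0,0,-20],"turn":0,"claw":1},{"offset":[0,0,-20],"turn":0,"claw":1},{"offset":[0,0,-25],"turn":0,"claw":1},{"offset":[0,0,-25],"turn":0,"claw":1},{"offset":[0,0,-20],"turn":0,"claw":1},{"offset":[0,0,0],"turn":0,"claw":1}])

```text
time: 6.38
position: [0.5227, 0.197, 0.1862]
eef_rot: [[0.166, 0.986, 0.004], [0.986, -0.166, 0.001], [0.001, 0.003, -1.0]]
contact_force: [-0.8, 0.4, -2.9]
gripper_width: 0.176
```

Run:
```python
from h import *
s=observe(); print(s['time'],s['contact_force'],s['torque'])
p=capture('scene'); save(p,'s1'); p=capture('wrist'); save(p,'w2')
a=cv2.imread('pics/s1.png')[60:384,40:450]; b=cv2.imread('pics/w2.png')[:324,:]
cv2.imwrite('pics/s1w2.png',cv2.resize(np.hstack([a,b]),None,fx=.86,fy=.86))
```

```text
6.375 [-0.84384738  0.42769199 -2.86964851] [-0.00770864 -0.00620366  0.03837398]
```

View pics/s1w2.png

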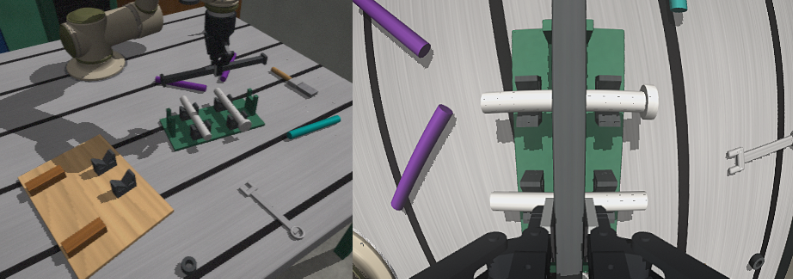

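The bar is out and level, and both shafts are still lying in the rack. Now I'll carry it over the board.

Emit:
servo_tool(steps=[{"offset":[-15,5,0],"turn":0,"claw":1},{"offset":[-30,11,0],"turn":0,"claw":1},{"offset":[-43,15,0],"turn":0,"claw":1},{"offset":[-45,16,0],"turn":0,"claw":1},{"offset":[-45,16,0],"turn":0,"claw":1},{"offset":[-45,16,0],"turn":0,"claw":1},{"offset":[-45,16,0],"turn":0,"claw":1},{"offset":[-45,16,0],"turn":0,"claw":1},{"offset":[-45,16,0],"turn":0,"claw":1},{"offset":[-45,16,0],"turn":0,"claw":1},{"offset":[-35,12,0],"turn":0,"claw":1},{"offset":[-15,5,0],"turn":0,"claw":1},{"offset":[0,0,0],"turn":6,"claw":1},{"offset":[0,0,0],"turn":10,"claw":1},{"offset":[0,0,0],"turn":10,"claw":1},{"offset":[0,0,0],"turn":10,"claw":1},{"offset":[0,0,0],"turn":10,"claw":1},{"offset":[0,0,0],"turn":10,"claw":1},{"offset":[0,0,0],"turn":8,"claw":1},{"offset":[0,0,0],"turn":5.5,"claw":1}])

```text
time: 8.98
position: [0.6045, -0.2759, 0.1838]
eef_rot: [[0.982, 0.187, -0.001], [0.187, -0.982, 0.001], [-0.001, -0.001, -1.0]]
contact_force: [-0.5, 0.2, -3.0]
gripper_width: 0.176
```

Run:
```python
from h import *
s=observe(); R=np.array(s['eef_rot']);print(s['time'],s['position'],'yyaw',np.degrees(np.arctan2(R[1,1],R[0,1])),s['gripper_width'])
p=capture('wrist')
bx,by,a=.592,-.207,np.radians(11); c,si=np.cos(a),np.sin(a)
def W(x,y,z): return [bx+c*x-si*y,by+si*x+c*y,z]
im=cv2.cvtColor(p['img'],cv2.COLOR_RGB2BGR); cv2.imwrite('pics/w3raw.png',im)
def dr(pts,col):
    for X in pts:
        u,v=proj(p,W(*X),True); cv2.circle(im,(int(round(u)),int(round(v))),2,col,-1)
dr([(sx*.17,sy*.12,.012) for sx in(-1,1) for sy in(-1,1)],(0,0,255))
dr([(sx*.1+d,-.07+e,.036) for sx in(-1,1) for d in(-.015,.015) for e in(-.045,.045)],(0,255,0))
dr([(sx*.045+d,.065+e,.057) for sx in(-1,1) for d in(-.012,.012) for e in(-.028,.028)],(255,255,0))
cv2.imwrite('pics/w3.png',cv2.resize(im,None,fx=1.5,fy=1.5))
for r in masks_of('keeper',p)[:1]:
    v,u=np.nonzero(r['region']); Q=np.array([onz(p,q,.202,True)[:2] for q in np.c_[u,v]],np.float32)
    l=cv2.fitLine(Q,cv2.DIST_HUBER,0,1e-4,1e-4).ravel(); print(r['conf'],cv2.minAreaRect(Q*1000),np.degrees(np.arctan2(l[1],l[0])),l[2:])
```

```text
8.975 [ 0.60449484 -0.27593732  0.18380618] yyaw -79.21247889355077 0.17583657770184297
0.58 ((642.945068359375, -269.15289306640625), (163.20777893066406, 17.471492767333984), 10.890472412109375) 10.749416 [ 0.6545086  -0.26692268]
```

View pics/w3.png

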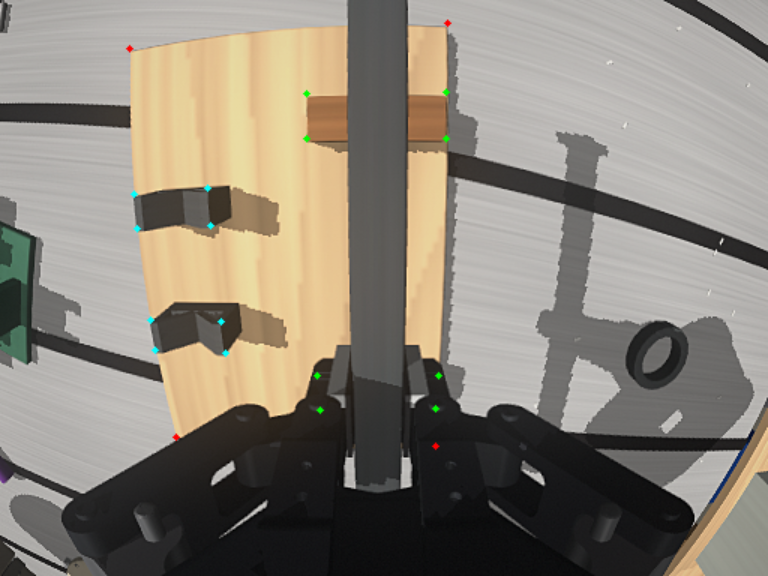

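The projected board model fits: corners, batten tops and V-block edges all match within a pixel or two. I'll lower the bar.

Emit:
servo_tool(steps=[{"offset":[0,0,20],"turn":0,"claw":1},{"offset":[0,0,35],"turn":0,"claw":1},{"offset":[0,0,35],"turn":0,"claw":1},{"offset":[0,0,30],"turn":0,"claw":1},{"offset":[0,0,20],"turn":0,"claw":1},{"offset":[0,0,8],"turn":0,"claw":1},{"offset":[0,0,4],"turn":0,"claw":1},{"offset":[0,0,0],"turn":0,"claw":1},{"offset":[0,0,0],"turn":0,"claw":1}])

```text
time: 10.2
position: [0.6052, -0.2765, 0.0332]
eef_rot: [[0.982, 0.19, 0.001], [0.19, -0.982, -0.001], [0.001, 0.001, -1.0]]
contact_force: [0.7, 0.1, -2.7]
gripper_width: 0.179
```

Emit:
servo_tool(steps=[{"offset":[0,0,2],"turn":0,"claw":1},{"offset":[0,0,2],"turn":0,"claw":1},{"offset":[0,0,0],"turn":0,"claw":1}])

```text
time: 10.58
position: [0.6049, -0.2764, 0.0284]
eef_rot: [[0.982, 0.19, 0.0], [0.19, -0.982, -0.0], [0.0, 0.0, -1.0]]
contact_force: [-0.7, -0.0, -1.2]
gripper_width: 0.179
```

Emit:
servo_tool(steps=[{"offset":[0,0,1],"turn":0,"claw":1},{"offset":[0,0,0],"turn":0,"claw":0.7},{"offset":[0,0,0],"turn":0,"claw":0.5},{"offset":[0,0,0],"turn":0,"claw":0.4},{"offset":[0,0,0],"turn":0,"claw":0.4},{"offset":[0,0,-10],"turn":0,"claw":0.4},{"offset":[0,0,-30],"turn":0,"claw":0.4},{"offset":[0,0,-40],"turn":0,"claw":0.4},{"offset":[0,0,-40],"turn":0,"claw":0.4},{"offset":[0,0,-40],"turn":0,"claw":0.4},{"offset":[0,0,0],"turn":0,"claw":0.4}])

```text
time: 11.95
position: [0.6059, -0.277, 0.1918]
eef_rot: [[0.982, 0.19, 0.006], [0.19, -0.982, -0.004], [0.005, 0.006, -1.0]]
contact_force: [0.3, -0.5, 0.2]
gripper_width: 0.599
```

```bash
cat > look.py <<'E'
from h import *
import sys
t=sys.argv[1]
s=observe(); R=np.array(s['eef_rot']);print(s['time'],s['position'],'yyaw',np.degrees(np.arctan2(R[1,1],R[0,1])),s['gripper_width'])
bx,by,a=.592,-.207,np.radians(11); Rb=np.array([[np.cos(a),-np.sin(a)],[np.sin(a),np.cos(a)]])
ims=[]
for n in('wrist','scene','top'):
    p=capture(n); im=cv2.cvtColor(p['img'],cv2.COLOR_RGB2BGR); ims.append(im)
    for q,z in(('keeper',.044),('collar_shaft',float(sys.argv[2]))):
        for r in masks_of(q,p)[:1]:
            v,u=np.nonzero(r['region']); Q=np.array([onz(p,x,z,n=='wrist')[:2] for x in np.c_[u,v]],np.float32)
            l=cv2.fitLine(Q,cv2.DIST_HUBER,0,1e-4,1e-4).ravel(); m=cv2.minAreaRect(Q*1000)
            print(n,q,round(r['conf'],2),np.round(m[0]),np.round(m[1]),'ang',round(np.degrees(np.arctan2(l[1],l[0])),1),'lc',np.round(l[2:],4),'board mm',np.round(Rb.T@(np.array(m[0])-[bx*1000,by*1000]),1))
cv2.imwrite('pics/%s.png'%t,cv2.resize(np.hstack(ims[:2]),None,fx=.78,fy=.78))
cv2.imwrite('pics/%st.png'%t,ims[2])
E
python3 look.py a1 .048
```

```text
11.95 [ 0.60592521 -0.27699033  0.19178743] yyaw -79.03201514166277 0.5992681265625562
wrist keeper 0.78 [ 601. -278.] [324.  28.] ang 11.0 lc [ 0.6185 -0.2741] board mm [ -5.  -71.3]
scene keeper 0.76 [ 601. -277.] [329.  27.] ang 10.9 lc [ 0.6239 -0.2732] board mm [ -4.7 -70.7]
scene collar_shaft 0.69 [534. 253.] [ 42. 210.] ang -9.1 lc [0.56   0.2509] board mm [ 30.8 462.4]
top keeper 0.59 [ 698. -258.] [120.  21.] ang 8.4 lc [ 0.7083 -0.2574] board mm [ 94.5 -70.7]
top collar_shaft 0.59 [535. 252.] [ 35. 192.] ang -9.2 lc [0.5395 0.2549] board mm [ 31.5 461.4]
```

View pics/a1.png

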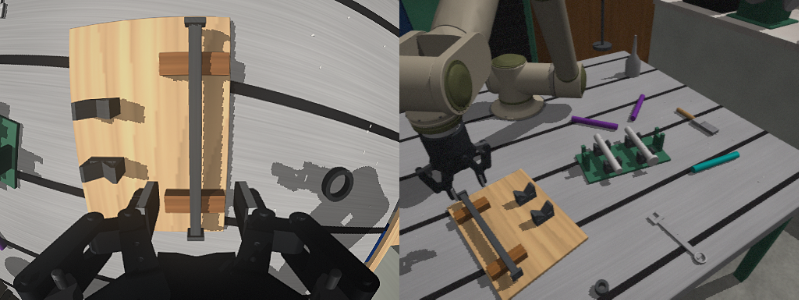

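The bar lies across both battens, at about (-5, -71) mm in the board frame and 11°. The shafts haven't moved. Now for the collared shaft.

Emit:
servo_tool(steps=[{"offset":[0,-20,0],"turn":0,"claw":0.4},{"offset":[2,-40,0],"turn":0,"claw":0.4},{"offset":[3,-50,0],"turn":0,"claw":0.4},{"offset":[3,-50,0],"turn":0,"claw":0.4},{"offset":[3,-50,0],"turn":0,"claw":0.4},{"offset":[3,-50,0],"turn":0,"claw":0.4},{"offset":[3,-50,0],"turn":0,"claw":0.4},{"offset":[3,-50,0],"turn":0,"claw":0.4},{"offset":[3,-50,0],"turn":0,"claw":0.4},{"offset":[3,-50,0],"turn":0,"claw":0.4},{"offset":[2,-47,0],"turn":0,"claw":0.4},{"offset":[0,-30,0],"turn":0,"claw":0.4},{"offset":[0,0,0],"turn":10,"claw":0.4},{"offset":[0,0,0],"turn":10.5,"claw":0.4},{"offset":[0,0,0],"turn":0,"claw":0.4}])

```text
time: 14.28
position: [0.5302, 0.2562, 0.1872]
eef_rot: [[0.986, -0.164, -0.0], [-0.164, -0.986, -0.0], [-0.0, 0.0, -1.0]]
contact_force: [-0.4, -1.0, 0.0]
gripper_width: 0.601
```

```bash
python3 look.py a2 .048
```

```text
14.275 [0.53021066 0.25623542 0.18715477] yyaw -99.43401238813374 0.601439163173402
wrist collar_shaft 0.81 [530. 257.] [ 39. 197.] ang -9.2 lc [0.5426 0.255 ] board mm [ 27.8 467.6]
scene keeper 0.6 [ 600. -278.] [331.  27.] ang 11.0 lc [ 0.6219 -0.2736] board mm [ -5.3 -70.8]
scene collar_shaft 0.71 [533. 258.] [ 41. 216.] ang -9.7 lc [0.5423 0.2542] board mm [ 30.4 467.8]
top keeper 0.6 [ 607. -278.] [313.  28.] ang 11.0 lc [ 0.6   -0.279] board mm [  1.1 -72.8]
```

View pics/a2.png

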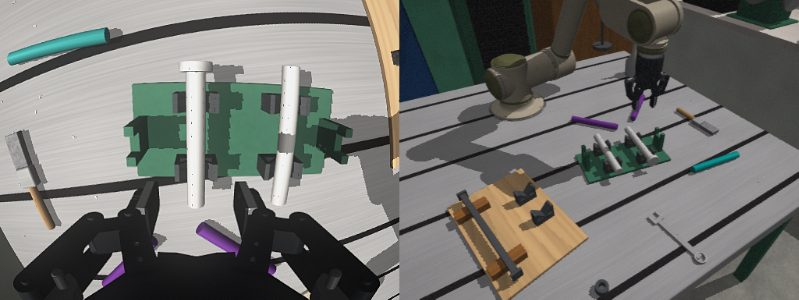

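The wrist view shows the collared shaft between the fingers, with its collar at about (195,65) in the half-size crop. The V-blocks sit clear on either side of mid-length. I'll go down and grip it.

Emit:
servo_tool(newtons=50, steps=[{"offset":[1,-1,20],"turn":0,"claw":0.4},{"offset":[0,0,35],"turn":0,"claw":0.4},{"offset":[0,0,35],"turn":0,"claw":0.4},{"offset":[0,0,30],"turn":0,"claw":0.4},{"offset":[0,0,25],"turn":0,"claw":0.4},{"offset":[0,0,10],"turn":0,"claw":0.4},{"offset":[0,0,0],"turn":0,"claw":0.4},{"offset":[0,0,0],"turn":0,"claw":0.6},{"offset":[0,0,0],"turn":0,"claw":0.8},{"offset":[0,0,0],"turn":0,"claw":1},{"offset":[0,0,0],"turn":0,"claw":1},{"offset":[0,0,0],"turn":0,"claw":1}])

```text
time: 16.23
position: [0.5319, 0.2567, 0.0335]
eef_rot: [[0.986, -0.165, 0.002], [-0.165, -0.986, -0.0], [0.002, 0.0, -1.0]]
contact_force: [-1.2, -3.2, 6.2]
gripper_width: 0.261
```

Emit:
servo_tool(steps=[{"offset":[0,0,-5],"turn":0,"claw":1},{"offset":[0,0,-15],"turn":0,"claw":1},{"offset":[0,0,-30],"turn":0,"claw":1},{"offset":[0,0,-35],"turn":0,"claw":1},{"offset":[0,0,-35],"turn":0,"claw":1},{"offset":[0,0,-25],"turn":0,"claw":1},{"offset":[0,0,-5],"turn":0,"claw":1},{"offset":[0,0,0],"turn":0,"claw":1}])

```text
time: 17.23
position: [0.5311, 0.2569, 0.1819]
eef_rot: [[0.986, -0.166, -0.001], [-0.166, -0.986, -0.0], [-0.001, 0.0, -1.0]]
contact_force: [-0.7, -0.9, -3.0]
gripper_width: 0.264
```

Run:
```python
from h import *
s=observe(); print(s['time'],s['position'],s['contact_force'],s['torque'],s['gripper_width'])
p=capture('wrist'); save(p,'w5')
for r in masks_of('collar_shaft',p)[:1]:
    z=s['position'][2]+.0145
    v,u=np.nonzero(r['region']); Q=np.array([onz(p,q,z,True)[:2] for q in np.c_[u,v]],np.float32)
    l=cv2.fitLine(Q,cv2.DIST_HUBER,0,1e-4,1e-4).ravel(); print(r['conf'],r['rect'],cv2.minAreaRect(Q*1000),np.degrees(np.arctan2(l[1],l[0])),l[2:])
```

```text
17.225 [0.53108123 0.25694456 0.1819377 ] [-0.72039165 -0.90053081 -3.03601836] [-0.00419467  0.03653812 -0.07081941] 0.26439119119193977
0.56 [204.6, 50.9, 301.5, 326.9] ((557.2740478515625, 253.18081665039062), (40.089134216308594, 144.9013671875), 80.06206512451172) -9.364541 [0.5726301  0.25011095]
```

View pics/w5.png

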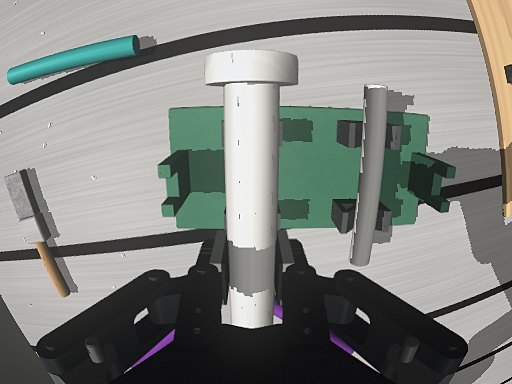

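The shaft is held square and centred. The grey patch on it is only shadow, and the plain shaft is undisturbed. I'll carry it to the V-blocks.

Emit:
servo_tool(steps=[{"offset":[5,15,0],"turn":0,"claw":1},{"offset":[10,32,0],"turn":0,"claw":1},{"offset":[13,44,0],"turn":0,"claw":1},{"offset":[13,44,0],"turn":0,"claw":1},{"offset":[13,44,0],"turn":0,"claw":1},{"offset":[13,44,0],"turn":0,"claw":1},{"offset":[13,44,0],"turn":0,"claw":1},{"offset":[13,44,0],"turn":0,"claw":1},{"offset":[11,40,0],"turn":0,"claw":1},{"offset":[8,25,0],"turn":0,"claw":1},{"offset":[3,10,0],"turn":0,"claw":1},{"offset":[0,0,0],"turn":-5,"claw":1},{"offset":[0,0,0],"turn":-8,"claw":1},{"offset":[0,0,0],"turn":-7.5,"claw":1},{"offset":[0,0,0],"turn":0,"claw":1}])

```text
time: 19.2
position: [0.5806, -0.1423, 0.1821]
eef_rot: [[0.982, 0.19, -0.001], [0.19, -0.982, 0.0], [-0.0, -0.0, -1.0]]
contact_force: [0.0, 0.1, -3.3]
gripper_width: 0.268
```

Run:
```python
from h import *
s=observe(); R=np.array(s['eef_rot']);print(s['time'],s['position'],'yyaw',np.degrees(np.arctan2(R[1,1],R[0,1])),s['gripper_width'])
p=capture('wrist')
bx,by,a=.592,-.207,np.radians(11); c,si=np.cos(a),np.sin(a)
def W(x,y,z): return [bx+c*x-si*y,by+si*x+c*y,z]
im=cv2.cvtColor(p['img'],cv2.COLOR_RGB2BGR)
def dr(pts,col):
    for X in pts:
        u,v=proj(p,W(*X),True); cv2.circle(im,(int(round(u)),int(round(v))),2,col,-1)
dr([(sx*.17,sy*.12,.012) for sx in(-1,1) for sy in(-1,1)],(0,0,255))
dr([(sx*.045+d,.065+e,.057) for sx in(-1,1) for d in(-.012,.012) for e in(-.028,.028)],(255,255,0))
cv2.imwrite('pics/w6.png',cv2.resize(im,None,fx=1.5,fy=1.5))
T=np.array([bx-si*.065,by+c*.065]); print('to go tool', R[:2,:2].T@(T-s['position'][:2])*1000)
```

```text
19.2 [ 0.58060391 -0.14234269  0.18211941] yyaw -79.07189234136322 0.267576470089812
to go tool [-1.14967112  0.64528928]
```

View pics/w6.png

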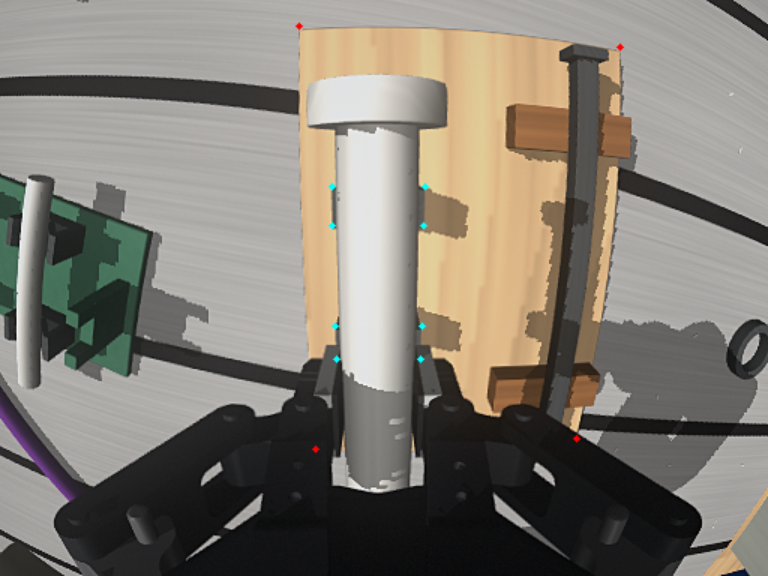

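The shaft lines up with the V-blocks: the cyan points at columns 333 and 423 straddle it evenly. I'll lower it.

Emit:
servo_tool(steps=[{"offset":[-1,1,20],"turn":0,"claw":1},{"offset":[0,0,35],"turn":0,"claw":1},{"offset":[0,0,35],"turn":0,"claw":1},{"offset":[0,0,25],"turn":0,"claw":1},{"offset":[0,0,15],"turn":0,"claw":1},{"offset":[0,0,8],"turn":0,"claw":1},{"offset":[0,0,3],"turn":0,"claw":1},{"offset":[0,0,0],"turn":0,"claw":1},{"offset":[0,0,0],"turn":0,"claw":1}])

```text
time: 20.38
position: [0.5804, -0.1441, 0.042]
eef_rot: [[0.982, 0.19, 0.001], [0.19, -0.982, -0.001], [0.001, 0.001, -1.0]]
contact_force: [-0.2, 0.3, -3.0]
gripper_width: 0.265
```

Emit:
servo_tool(steps=[{"offset":[0,0,2],"turn":0,"claw":1},{"offset":[0,0,1],"turn":0,"claw":1},{"offset":[0,0,0],"turn":0,"claw":1}])

```text
time: 20.75
position: [0.5802, -0.1439, 0.0389]
eef_rot: [[0.982, 0.19, 0.001], [0.19, -0.982, -0.0], [0.001, 0.0, -1.0]]
contact_force: [-2.0, 0.5, 3.4]
gripper_width: 0.262
```

Contact has started. I'll release and back off.

Emit:
servo_tool(steps=[{"offset":[0,0,0],"turn":0,"claw":0.65},{"offset":[0,0,0],"turn":0,"claw":0.5},{"offset":[0,0,0],"turn":0,"claw":0.4},{"offset":[0,0,0],"turn":0,"claw":0.4},{"offset":[0,0,-10],"turn":0,"claw":0.4},{"offset":[0,0,-30],"turn":0,"claw":0.4},{"offset":[0,0,-40],"turn":0,"claw":0.4},{"offset":[0,0,-40],"turn":0,"claw":0.4},{"offset":[0,0,-40],"turn":0,"claw":0.4},{"offset":[0,0,0],"turn":0,"claw":0.4}])

```text
time: 22.0
position: [0.5812, -0.1443, 0.2023]
eef_rot: [[0.982, 0.19, 0.007], [0.19, -0.982, -0.003], [0.006, 0.004, -1.0]]
contact_force: [-0.3, 0.5, -1.0]
gripper_width: 0.601
```

```bash
python3 look.py a3 .052
```

```text
22.0 [ 0.58115536 -0.1443291   0.20232685] yyaw -79.02938610287057 0.6010844595672183
wrist keeper 0.65 [ 617. -272.] [292.  36.] ang 11.1 lc [ 0.633  -0.2719] board mm [ 12.6 -68.3]
wrist collar_shaft 0.73 [ 578. -143.] [198.  39.] ang 10.9 lc [ 0.5902 -0.1411] board mm [-1.7 65.2]
scene keeper 0.59 [ 600. -278.] [330.  27.] ang 11.1 lc [ 0.6224 -0.2734] board mm [ -5.9 -70.8]
scene collar_shaft 0.62 [ 582. -138.] [213.  42.] ang 10.8 lc [ 0.5984 -0.1395] board mm [ 3.1 69.5]
top keeper 0.64 [ 554. -290.] [204.  25.] ang 10.5 lc [ 0.5198 -0.2951] board mm [-53.5 -74.3]
top collar_shaft 0.4 [ 668. -118.] [14. 17.] ang -49.8 lc [ 0.6691 -0.117 ] board mm [91.9 72.9]
```

View pics/a3.png

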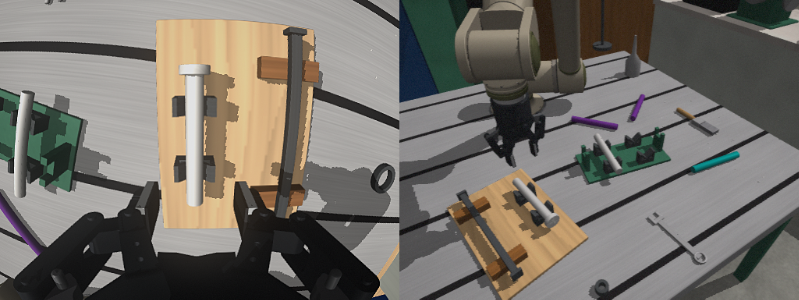

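Everything is in place: the shaft is seated in both V-blocks, the bar is on both battens, and the plain shaft is still in the rack. The gripper is clear, so I'm handing in.

```bash
python3 -c "
from bench import *
print(job_done())"
```

```text
the job is handed in; nothing more can be done
None
```

I laid the keeper bar across both battens and put the collared shaft in the board's two V-blocks. I handed the job in about 22 s into the 66 s allowed. No verdict was reported, so these results rest on my own last camera checks.

| Item | Measured in the board frame | Target |
|---|---|---|
| Keeper bar | about (-5, -71) mm, 11.0° against the board's 11° | (0, -70) mm |
| Collared shaft | (-1.7, 65.2) mm, 10.9° against the board's 11° | (0, 65) mm |

- **Collared shaft:** it rests in both blocks with its collar overhanging. The position in the table is from the wrist camera. The scene camera read (3, 69.5) mm, probably because the collar skews that estimate, and both readings are within tolerance.
- **Keeper bar:** its position is from the scene camera, and the wrist camera gave nearly the same just after I placed it.
- **Disagreeing readings:** in the last look the arm hid much of the board from the top camera. Its estimates for both parts, and the wrist camera's for the bar, came from partial masks, so I ignored them.
- **Plain shaft:** it still lies in the rack and looks undisturbed in the pictures; I did not re-measure it at the end.
- **Gripper:** it was about 200 mm above the table when I handed in, touching nothing.

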